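# Dry-fit the footbridge on the landscape model

## Task

Dry-fit the footbridge on the landscape model: lay the two long timber girders side by side across the stream, each end on its own bearing plate on the banks, then set the railed deck on top of both girders, centred, railings up, running from bank to bank. Set every part down rather than dropping it, do not knock the model trees, and leave everything else, the short offcut too, where it is.

Things in the scene. Friction and masses are not known exactly. Their poses are not given: they have to be found in the camera images.
- landscape: Landscape model, fixed left or right, 220 (x) x 270 (y) mm, brown foam with green top; origin: centre of underside. A stream gully 100 mm wide runs along x (bed 22 mm above the bench); banks rise to 66 mm. Each bank has in the middle a grey notch 100 mm wide (x), 30 mm deep (y), its shelf 44 mm above the bench, closed by a back wall; the back walls stand 160 mm apart. It is turned up to 25 degrees.
- crossing (a point): Middle of the crossing: over mid-stream at the height of the bearing plates' tops (46 mm above the bench). x along the stream, y from bank to bank (the way the bridge runs), z up. Four dark steel bearing plates, 30 (x) x 22 (y) x 2 mm, two on each shelf, are centred at x = +-24, y = +-64 mm from here.
- trees: Six delicate model trees (bare black trunks with twigs, green cones) fixed on the bank tops, spreading to 22 mm about their trunks, which stand 110 to 113 mm from the crossing along its y and 48 to 88 mm along its x; tallest top 166 mm above the bench. Origin and axes: the landscape's.
- tray: Shallow aluminium tray, fixed, on the other side from the landscape: 330 (x) x 280 (y) mm, walls 16 mm high, flock-strewn floor 2 mm thick, about 310 x 260 mm inside. Origin: centre of its underside. The bridge parts start on its floor in three rows, long sides roughly along its y, in any order; other things stand between them and lie along its two y ends.
- girder_a: Timber girder, 146 (its x) x 12 (y) x 16 (z) mm, with a dark strap near each end, about 24 g. Origin: centre of its underside. Lies on the tray floor, z up. The two girders are alike and interchangeable.
- girder_b: The other timber girder, same size and axes as girder_a.
- deck: Footbridge deck of the same timber: planked plate 140 (x, walking direction) x 66 (y) x 5 mm; along each long side, flush with the edge, an open railing up to 27 mm above the underside (4 mm top rail, posts every 33 mm, one at mid length). About 55 g. Origin: centre of underside. Starts on the tray floor, railings up; can be gripped across its 66 mm over the railings.
- offcut: Bystander: short offcut of the girder timber, 80 x 12 x 16 mm, no straps, too short for the gap, lying at one end of the tray. Origin: centre of its underside, x along it.
- glue: Bystander: white glue bottle, 28 mm across, 85 mm tall, standing in the tray near one end. Origin: centre of its underside.
- tweezers: Bystander: steel tweezers, 140 mm long, 14 mm wide, 6 mm high, lying in the tray near one end. x along them, origin near the middle, on the underside.
- spray_can: Bystander: yellow spray can, 65 mm across, 202 mm tall, standing on the bench between tray and landscape, at their far end. Origin: centre of its underside.
- cap: Bystander: grey can cap, 54 mm across, 36 mm tall, on the bench to the right. Origin: centre of its underside.
- tape: Bystander: roll of masking tape lying flat, 96 mm across, 24 mm tall, to the left. Origin: centre of its underside.
- pot_a: Bystander: model-paint pot with white lid, 25 mm across, 36 mm tall, standing in the tray between two of the rows of bridge parts. Origin: centre of its underside.
- pot_b: Bystander: another such paint pot, between the other two rows.
There are look-alikes about, which are no part of the job. Leave any blue look-alike of the girder_b alone. What is shaped like the girder_a but purple is not meant.

How it is judged:
On the way, in this order (a step that is already met when the one before it is completed fails the run):
1. both girders lie across the stream on their bearing plates, let go of ((((x of girder_a in the frame of crossing between 0.015 and 0.033 m and y of girder_a in the frame of crossing between -0.008 and 0.008 m and z of girder_a in the frame of crossing between -0.003 and 0.003 m and angle between the x axis of girder_a and the y axis of crossing, either way round below 0.1 rad and angle between girder_a's own z axis and vertical below 0.06 rad and contact force between girder_a and landscape above 0.03 N) and (x of girder_b in the frame of crossing between -0.033 and -0.015 m and y of girder_b in the frame of crossing between -0.008 and 0.008 m and z of girder_b in the frame of crossing between -0.003 and 0.003 m and angle between the x axis of girder_b and the y axis of crossing, either way round below 0.1 rad and angle between girder_b's own z axis and vertical below 0.06 rad and contact force between girder_b and landscape above 0.03 N)) or ((x of girder_a in the frame of crossing between -0.033 and -0.015 m and y of girder_a in the frame of crossing between -0.008 and 0.008 m and z of girder_a in the frame of crossing between -0.003 and 0.003 m and angle between the x axis of girder_a and the y axis of crossing, either way round below 0.1 rad and angle between girder_a's own z axis and vertical below 0.06 rad and contact force between girder_a and landscape above 0.03 N) and (x of girder_b in the frame of crossing between 0.015 and 0.033 m and y of girder_b in the frame of crossing between -0.008 and 0.008 m and z of girder_b in the frame of crossing between -0.003 and 0.003 m and angle between the x axis of girder_b and the y axis of crossing, either way round below 0.1 rad and angle between girder_b's own z axis and vertical below 0.06 rad and contact force between girder_b and landscape above 0.03 N))) and contact force between the fingers and girder_a below 0.02 N and contact force between the fingers and girder_b below 0.02 N), for 0.3 s.
2. the deck lies on both girders, let go of ((((x of girder_a in the frame of crossing between 0.015 and 0.033 m and y of girder_a in the frame of crossing between -0.008 and 0.008 m and z of girder_a in the frame of crossing between -0.003 and 0.003 m and angle between the x axis of girder_a and the y axis of crossing, either way round below 0.1 rad and angle between girder_a's own z axis and vertical below 0.06 rad and contact force between girder_a and landscape above 0.03 N) and (x of girder_b in the frame of crossing between -0.033 and -0.015 m and y of girder_b in the frame of crossing between -0.008 and 0.008 m and z of girder_b in the frame of crossing between -0.003 and 0.003 m and angle between the x axis of girder_b and the y axis of crossing, either way round below 0.1 rad and angle between girder_b's own z axis and vertical below 0.06 rad and contact force between girder_b and landscape above 0.03 N)) or ((x of girder_a in the frame of crossing between -0.033 and -0.015 m and y of girder_a in the frame of crossing between -0.008 and 0.008 m and z of girder_a in the frame of crossing between -0.003 and 0.003 m and angle between the x axis of girder_a and the y axis of crossing, either way round below 0.1 rad and angle between girder_a's own z axis and vertical below 0.06 rad and contact force between girder_a and landscape above 0.03 N) and (x of girder_b in the frame of crossing between 0.015 and 0.033 m and y of girder_b in the frame of crossing between -0.008 and 0.008 m and z of girder_b in the frame of crossing between -0.003 and 0.003 m and angle between the x axis of girder_b and the y axis of crossing, either way round below 0.1 rad and angle between girder_b's own z axis and vertical below 0.06 rad and contact force between girder_b and landscape above 0.03 N))) and x of deck in the frame of crossing between -0.01 and 0.01 m and y of deck in the frame of crossing between -0.011 and 0.011 m and z of deck in the frame of crossing between 0.013 and 0.019 m and angle between the x axis of deck and the y axis of crossing, either way round below 0.12 rad and angle between deck's own z axis and vertical below 0.05 rad and contact force between deck and girder_a above 0.03 N and contact force between deck and girder_b above 0.03 N and contact force between the fingers and deck below 0.02 N), for 0.3 s.
At the end, for the whole second after the job is handed in: Each girder level on its own pair of plates, centre within 9 mm sideways and 8 mm lengthwise, 0.1 rad in line; deck resting on both girders, railings up, level, centre within 10 mm sideways and 11 mm lengthwise of the crossing, 0.12 rad in line; all at rest ((((x of girder_a in the frame of crossing between 0.015 and 0.033 m and y of girder_a in the frame of crossing between -0.008 and 0.008 m and z of girder_a in the frame of crossing between -0.003 and 0.003 m and angle between the x axis of girder_a and the y axis of crossing, either way round below 0.1 rad and angle between girder_a's own z axis and vertical below 0.06 rad and contact force between girder_a and landscape above 0.03 N) and (x of girder_b in the frame of crossing between -0.033 and -0.015 m and y of girder_b in the frame of crossing between -0.008 and 0.008 m and z of girder_b in the frame of crossing between -0.003 and 0.003 m and angle between the x axis of girder_b and the y axis of crossing, either way round below 0.1 rad and angle between girder_b's own z axis and vertical below 0.06 rad and contact force between girder_b and landscape above 0.03 N)) or ((x of girder_a in the frame of crossing between -0.033 and -0.015 m and y of girder_a in the frame of crossing between -0.008 and 0.008 m and z of girder_a in the frame of crossing between -0.003 and 0.003 m and angle between the x axis of girder_a and the y axis of crossing, either way round below 0.1 rad and angle between girder_a's own z axis and vertical below 0.06 rad and contact force between girder_a and landscape above 0.03 N) and (x of girder_b in the frame of crossing between 0.015 and 0.033 m and y of girder_b in the frame of crossing between -0.008 and 0.008 m and z of girder_b in the frame of crossing between -0.003 and 0.003 m and angle between the x axis of girder_b and the y axis of crossing, either way round below 0.1 rad and angle between girder_b's own z axis and vertical below 0.06 rad and contact force between girder_b and landscape above 0.03 N))) and x of deck in the frame of crossing between -0.01 and 0.01 m and y of deck in the frame of crossing between -0.011 and 0.011 m and z of deck in the frame of crossing between 0.013 and 0.019 m and angle between the x axis of deck and the y axis of crossing, either way round below 0.12 rad and angle between deck's own z axis and vertical below 0.05 rad and contact force between deck and girder_a above 0.03 N and contact force between deck and girder_b above 0.03 N and linear speed of each of girder_a, girder_b, deck below 0.01 m/s); the robot touches nothing.
It fails at once if a girder or the deck is dropped (falls faster than 0.6 m/s while not held) ((linear speed of girder_a above 0.6 m/s and contact force between the fingers and girder_a below 0.02 N) or (linear speed of girder_b above 0.6 m/s and contact force between the fingers and girder_b below 0.02 N) or (linear speed of deck above 0.6 m/s and contact force between the fingers and deck below 0.02 N)).
It fails at once if the model trees are knocked (over 3 N) (contact force between trees and anything else above 3 N).
It fails at once if a bystander is moved by more than 25 mm (distance of any of offcut, glue, tweezers, spray_can, cap, tape, pot_a, pot_b from where it was at the start of the episode above 0.025 m).
It also fails if it takes over 72 s, if anything falls off the work surface, if the arm or the gripper's body presses on something with over 40 N, if the wrist force passes 120 N, or if a joint passes its speed limit or range.

## Robot

A 6-joint arm with a two-finger parallel gripper is mounted at the origin on the work surface. World frame = base frame: x ahead of the robot, y to its left, z up, the work surface at z = 0. Lengths are in m, angles in rad, forces in N, time in s.
With the tool pointing down it reaches from about 0.225 to 0.875 m from the base axis. Payload 3.4 kg.
Tool frame: the origin (TCP) lies at the very end of the fingers, on their centre line; the grasp point (between the pads) lies 19 mm behind it; z points along the fingers, y is the direction in which the jaws open and shut (so a half turn about z gives the same grasp; the last joint's range is limited). The gripper opens to 85 mm and grips with 20 to 120 N. Pads are 22 mm wide; open, the fingers measure 114 mm over their backs; the gripper's body (76 mm by 85 mm) begins 54 mm behind the grasp point. The pads swing forward as they close: fully open they stand 13 mm farther back than shut.
Start: joints at [-1.416, 0.276, 1.505, -0, 1.361, -0.121], TCP at [0.157, -0.553, 0.231] pointing down, gripper open.
Joint ranges: [-2.89, 2.89], [-0.75, 2.08], [0.22, 2.7], [-1.18, 4.32], [0.11, 2.71], [-2.7, 2.7]. Speed limits (rad/s): [2.57, 2.57, 3.14, 3.14, 3.14, 3.14].

## Interface

Orientations are given as a unit quaternion [w, x, y, z].
In Python, from rig import manip, viewer, job gives the robot as it stands.
- The arm moves only by the shell command python3 -m crank 'ROWS' [OPENING] [FORCE]. ROWS is JSON, a list of rows, each a list of 6 numbers: the shift along the tool's x, y, z in m, then the turn, a rotation vector about the tool's x, y, z in degrees. In form: [[dx, dy, dz, rx, ry, rz], ...]. A call has 1 to 20 rows; each row is the pose to reach, as a shift and turn from the pose measured when the call began, along the tool's axes at that moment; what a row does not reach only later rows make up. A row lasts 1/8 s, in which the tool goes at most 62.5 mm and 10.7 degrees, less where a joint would pass 70% of its speed; a pose out of reach is approached as far as the arm can. A call with a gripper value outside its range is refused whole. OPENING is the opening, from 0 (shut) to 1 (fully open), set as the call begins (- or left out, the last holds). The fingers move at their own pace and stop on an object; FORCE is the grip in N (left out, the last holds). Time passes only in rows, so rows that repeat a pose let the fingers close. It gives the time, the measured TCP pose, the force and the opening at its end, in the units of the state.
- manip.get_state(): the state, without advancing time (a new reading comes with each control period).
- viewer.get_image(name): name is "scene" or "top" or "wrist"; returns a dict with "frame" (400x640x3 uint8, blue, green, red), "range_z" (400x640 float32, m along the optical axis (not along the pixel's ray), 0 where there is no reading), "intrinsics" (3x3 intrinsics, pixels), "world_from_camera" (4x4, takes a point from camera to world coordinates); the wrist camera has in their place "mount" (4x4, takes a point from camera to tool coordinates, whose origin is the TCP and whose axes are the flange's). Camera axes: x right, y up, looking along -z (the intrinsics and any distortion apply to the point x, -y, -z); pixel columns grow to the right and rows downward; lengths in m; the calibration is good to about 2 mm. A picture is of the moment at which its call begins: read the wrist's pose just before it.
- job.sign_off(): hands the job in, once; it reports no verdict.
The state is a dict: "clock": time; "qpos": joint angles; "qd": joint speeds; "effort": joint torques, N m; "position": TCP position; "ee_rot": TCP orientation; "contact_force": force on the tool from outside, world axes, zero at the start; "moment": the same for the moment, N m; "width": finger opening in m.
Only numpy, scipy, OpenCV 4.12 (cv2) and the standard library are available. Lean on these libraries where they do the work, as an engineer would, in place of code of your own. Each camera call takes 0.05 s, during which the arm holds its last target. There are 200 camera calls.

## Working session

There is one attempt and no reset: what is moved stays moved. The work goes in short steps, Python scripts to look and compute and a shell command to move; the robot and the scene stay as the last step left them, time stands still between calls to the robot, and variables do not carry over. Pictures are saved under pics/ and viewed, about 8 in all and at most 12, crops included, and the job is handed in when it is done.

```bash
ls; mkdir -p pics; cat > h.py <<'E'
import numpy as np, cv2, json
from rig import manip, viewer, job
from scipy.spatial.transform import Rotation as R
def tool():
    s=manip.get_state(); q=s["ee_rot"]; T=np.eye(4)
    T[:3,:3]=R.from_quat([q[1],q[2],q[3],q[0]]).as_matrix(); T[:3,3]=s["position"]; return T
def grab(n):
    T=tool(); im=viewer.get_image(n)
    W=T@np.array(im["mount"]) if "mount" in im else np.array(im["world_from_camera"])
    return im["frame"],im["range_z"],np.array(im["intrinsics"]),W
def cloud(rz,K,W):
    v,u=np.mgrid[:rz.shape[0],:rz.shape[1]]
    P=np.stack([(u-K[0,2])/K[0,0]*rz,-(v-K[1,2])/K[1,1]*rz,-rz],-1)
    return P@W[:3,:3].T+W[:3,3]
E
python3 - <<'E'
from h import *
for n in ["top","scene"]:
    im=viewer.get_image(n); print(im.keys()); f,rz,K,W=grab(n); cv2.imwrite(f"pics/{n}0.png",f); np.savez(f"{n}0.npz",f=f,rz=rz,K=K,W=W); print(K,W.round(3),(rz>0).mean())
s=manip.get_state(); print(s)
E
```

```text
pics
dict_keys(['frame', 'range_z', 'intrinsics', 'world_from_camera'])
[[477.27232718   0.         308.75347594]
 [  0.         477.27232718 196.29806717]
 [  0.           0.           1.        ]] [[-8.00e-03  9.76e-01 -2.18e-01  1.87e-01]
 [-1.00e+00 -8.00e-03 -1.00e-03 -1.20e-02]
 [-3.00e-03  2.18e-01  9.76e-01  1.57e+00]
 [ 0.00e+00  0.00e+00  0.00e+00  1.00e+00]] 0.9959375
dict_keys(['frame', 'range_z', 'intrinsics', 'world_from_camera'])
[[497.28436412   0.         314.97276328]
 [  0.         497.28436412 196.148816  ]
 [  0.           0.           1.        ]] [[-0.414 -0.752  0.513  1.304]
 [ 0.91  -0.348  0.224  0.356]
 [ 0.01   0.559  0.829  1.35 ]
 [ 0.     0.     0.     1.   ]] 0.9960859375
{'clock': 0.2, 'qpos': array([-1.41598947e+00,  2.76359087e-01,  1.50565102e+00,  4.93779788e-06,
        1.36072295e+00, -1.20996057e-01]), 'qd': array([-0.00026982, -0.00268694, -0.00494137,  0.00101349,  0.00034078,
       -0.00094763]), 'effort': array([ 2.01200164e-03, -4.16707313e+01, -2.45789409e+01, -1.79133194e-04,
        8.04012321e-03, -6.10212808e-06]), 'position': array([ 0.15653374, -0.55295703,  0.2307664 ]), 'ee_rot': array([-5.70161408e-04,  9.90506563e-01,  1.37464266e-01, -7.22505318e-06]), 'contact_force': array([ 0.31601928,  0.51728352, -0.19834705]), 'moment': array([-0.0396729 ,  0.05164579,  0.00732291]), 'width': 0.08560226759417008}
```

View pics/top0.png

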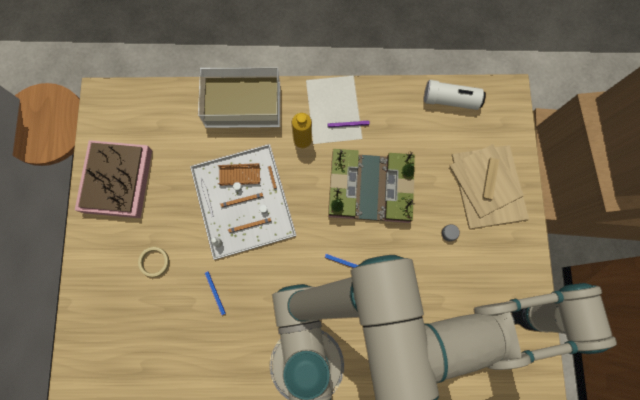

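View pics/scene0.png

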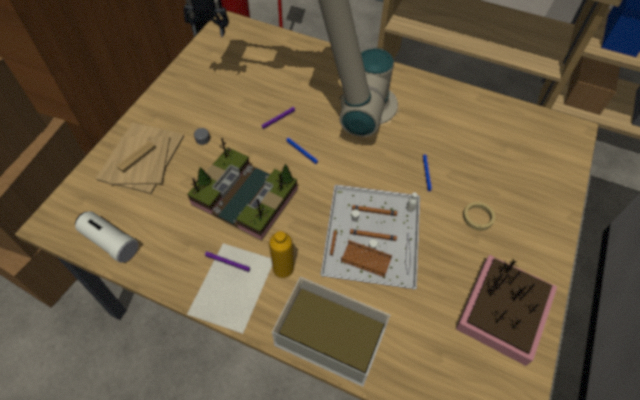

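The top view shows the tray at left (pixel 243,202), with the deck at (239,175), brown strapped girders at (242,201) and (250,226), and the short offcut at (272,178). The landscape is at (371,186), with notches at (352,184) and (391,184). The blue sticks (215,293) and (342,262) and the purple sticks are look-alikes. Next I'll measure these from both views.

```bash
python3 - <<'E'
from h import *
vis=[]
for n in ["top","scene"]:
    d=np.load(n+"0.npz"); P=cloud(d["rz"],d["K"],d["W"]); f=d["f"]; hsv=cv2.cvtColor(f,cv2.COLOR_BGR2HSV)
    m=((hsv[...,0]<16)&(hsv[...,1]>120)&(hsv[...,2]>60)&(P[...,2]<.05)&(P[...,2]>-.02)).astype(np.uint8)
    m&=((P[...,0]>.3)&(P[...,0]<.7)&(P[...,1]>.0)&(P[...,1]<.4)).astype(np.uint8)
    m=cv2.morphologyEx(m,cv2.MORPH_CLOSE,np.ones((5,5)))
    k,l,st,c=cv2.connectedComponentsWithStats(m)
    for i in range(1,k):
        if st[i,4]<40: continue
        Q=P[l==i]; r=cv2.minAreaRect((Q[:,:2]*1000).astype(np.float32)); print(n,c[i].round(),st[i,4],"ctr",np.round(r[0]),"size",np.round(r[1]),"ang",round(r[2],1),"z",np.percentile(Q[:,2]*1000,[5,50,90]).round(1))
    # landscape: x,y heights
    Q=P.reshape(-1,3); s=Q[(Q[:,0]>.35)&(Q[:,0]<.75)&(Q[:,1]<-.0)&(Q[:,1]>-.45)&(Q[:,2]>.035)&(Q[:,2]<.075)]
    r=cv2.minAreaRect((s[:,:2]*1000).astype(np.float32)); print(n,"land",r)
    b=P[(P[...,2]>.055)&(P[...,2]<.075)&(P[...,0]>.4)&(P[...,0]<.7)&(P[...,1]<-.05)]
    print("bank z",np.median(b[:,2]))
    g=(np.abs(P[...,2]-.022)<.008)&(P[...,0]>.4)&(P[...,0]<.7)&(P[...,1]<-.1)&(P[...,1]>-.32)
    print("bed",P[g].mean(0),cv2.minAreaRect((P[g][:,:2]*1000).astype(np.float32)))
d=np.load("top0.npz"); f=d["f"]
a=cv2.resize(f[140:260,185:300],None,fx=4,fy=4,interpolation=cv2.INTER_CUBIC)[:480,:400]
a=cv2.resize(f[145:260,190:295],(400,438),interpolation=cv2.INTER_CUBIC); b=cv2.resize(f[140:230,322:422],(400,360),interpolation=cv2.INTER_CUBIC)
o=np.zeros((438,800,3),np.uint8); o[:,:400]=a;o[:360,400:]=b; cv2.imwrite("pics/crop1.png",o)
E
```

```text
top [239. 174.] 743 ctr [410. 148.] size [532. 141.] ang 20.7 z [-0.1  6.8 23.3]
top [241. 200.] 108 ctr [523. 214.] size [ 12. 137.] ang 14.4 z [11.2 18.  21.3]
top [249. 225.] 107 ctr [438. 185.] size [ 10. 138.] ang 15.1 z [12.5 16.8 22.5]
top land ((564.7725830078125, -228.61935424804688), (498.134521484375, 253.04954528808594), 79.17033386230469)
bank z 0.06493841282919766
bed [ 0.55992506 -0.21726473  0.02150958] ((563.7235107421875, -221.06973266601562), (216.1748504638672, 222.47500610351562), 84.93033599853516)
scene [375. 210.] 120 ctr [448. 188.] size [ 18. 135.] ang 18.1 z [11. 16. 20.]
scene [373. 234.] 132 ctr [905. 318.] size [790. 137.] ang 15.3 z [11.7 15.9 19.8]
scene [366. 258.] 931 ctr [942. 256.] size [740. 134.] ang 5.2 z [ 0.3  6.7 25. ]
scene land ((553.3703002929688, -268.94482421875), (385.35321044921875, 254.14303588867188), 84.48125457763672)
bank z 0.06412489481957095
bed [ 0.58089037 -0.22419455  0.02114125] ((572.654052734375, -200.62277221679688), (219.6961669921875, 224.460205078125), 85.17996215820312)
```

View pics/crop1.png

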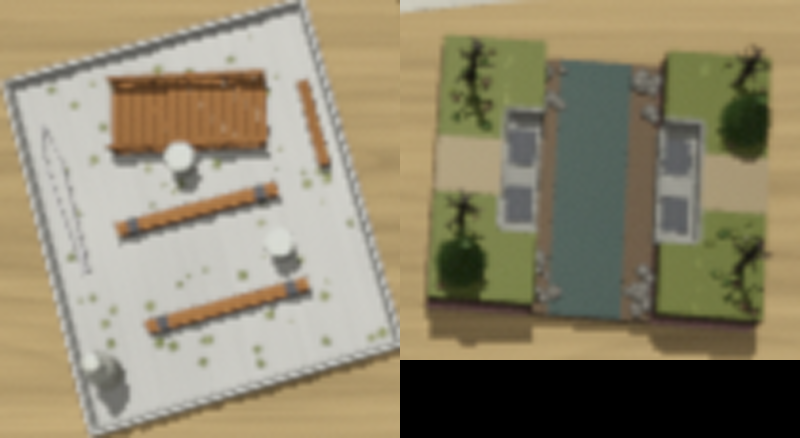

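The crop confirms the two strapped brown girders in rows 2 and 3 of the tray, the unstrapped offcut at upper right, and four dark plates in the landscape notches. For the close look I'll use the wrist camera, after a helper that converts targets into tool-axis shifts.

```bash
cat >> h.py <<'E'
def go(p,yaw):
    """print shift (m, tool axes) and rotvec (deg) to TCP p with tool x along world yaw deg, pointing down; uses nearest half turn options"""
    T=tool(); 
    for k in (0,180):
        a=np.radians(yaw+k); G=np.array([[np.cos(a),np.sin(a),0],[np.sin(a),-np.cos(a),0],[0,0,-1]])
        print("yaw",(yaw+k)%360,"shift",(T[:3,:3].T@(np.array(p)-T[:3,3])).round(4),"turn",np.degrees(R.from_matrix(T[:3,:3].T@G).as_rotvec()).round(2))
E
python3 - <<'E'
from h import *
T=tool(); im=viewer.get_image("wrist"); print(im["mount"],im["intrinsics"]); go([.50,-.22,.36],0)
E
```

```text
[[ 3.45125528e-04  9.58717661e-01  2.84359505e-01  7.25034447e-02]
 [ 9.99999404e-01 -3.63819358e-05 -1.09103200e-03  1.33085468e-04]
 [-1.03564609e-03  2.84359712e-01 -9.58717102e-01 -1.42334669e-01]
 [ 0.00000000e+00  0.00000000e+00  0.00000000e+00  1.00000000e+00]] [[291.70294314   0.         315.5020965 ]
 [  0.         291.70294314 198.29755734]
 [  0.           0.           1.        ]]
yaw 0 shift [ 0.4212 -0.2271 -0.1289] turn [-0.05  0.   15.8 ]
yaw 180 shift [ 0.4212 -0.2271 -0.1289] turn [-0.000e+00 -7.000e-02 -1.642e+02]
```

```bash
python3 -m crank '[[0.10,-0.045,-0.02,0,0,-10],[0.47,-0.218,-0.01,0,0,-74.2],[0.47,-0.218,-0.01,0,0,-74.2],[0.47,-0.218,-0.01,0,0,-74.2],[0.47,-0.218,-0.01,0,0,-74.2],[0.47,-0.218,-0.01,0,0,-74.2],[0.47,-0.218,-0.01,0,0,-74.2],[0.47,-0.218,-0.01,0,0,-74.2],[0.47,-0.218,-0.01,0,0,-74.2],[0.47,-0.218,-0.01,0,0,-74.2],[0.47,-0.218,-0.01,0,0,-74.2],[0.47,-0.218,-0.01,0,0,-74.2],[0.47,-0.218,-0.01,0,0,-74.2],[0.47,-0.218,-0.01,0,0,-74.2]]' 1
python3 - <<'E'
from h import *
f,rz,K,W=grab("wrist"); np.savez("wl.npz",f=f,rz=rz,K=K,W=W); cv2.imwrite("pics/wl.png",f); go([.48,.19,.25],104.7)
E
```

```text
clock: 2.0
position: [0.549, -0.2159, 0.2413]
ee_rot: [-0.0, 0.707, 0.707, 0.0]
contact_force: [0.4, 0.2, 0.2]
width: 0.0854
yaw 104.7 shift [ 0.4057 -0.0694 -0.0084] turn [  0.    -0.04 -14.74]
yaw 284.7 shift [ 0.4057 -0.0694 -0.0084] turn [-6.0000e-02 -1.0000e-02  1.6526e+02]
```

View pics/wl.png

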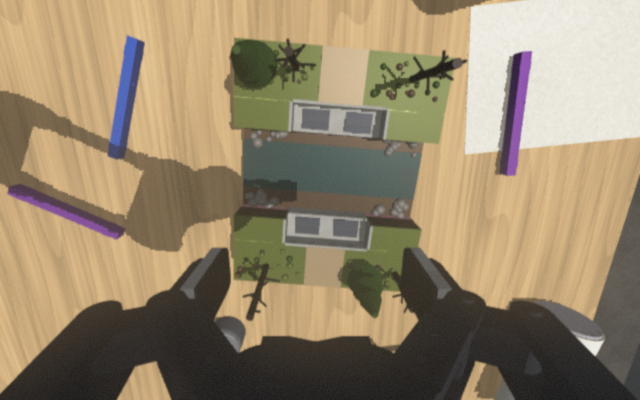

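The wrist view shows the four dark plates at about (316,118), (360,122), (307,225) and (347,228), with trees clear of the notches. I'll fit the plates here, then check against the top view's plates.

```bash
cat > pl.py <<'E'
from h import *
def plates(f,rz,K,W,seeds,up=4):
    P=cloud(rz,K,W); out=[]
    for (u,v) in seeds:
        g=cv2.cvtColor(f,cv2.COLOR_BGR2GRAY); h=14 if up==4 else 8
        sub=cv2.resize(g[v-h*2:v+h*2,u-h*2:u+h*2],None,fx=4,fy=4,interpolation=cv2.INTER_CUBIC)
        c=int(g[v-1:v+2,u-1:u+2].mean()); _,m,_,_=cv2.floodFill(sub.copy(),None,(8*h,8*h),255,12,12,cv2.FLOODFILL_FIXED_RANGE)[0:4]
        mm=m[1:-1,1:-1]; (x,y),s,a=cv2.minAreaRect(cv2.findNonZero(mm)); 
        pu=(x+.5)/4-.5+u-2*h; pv=(y+.5)/4-.5+v-2*h
        out.append((pu,pv)); print("px",round(pu,1),round(pv,1),np.round(np.array(s)/4,1),"z_depth",(P[v-2:v+3,u-2:u+3,2].mean()*1000).round(1))
    return out
def onz(px,K,W,z):
    r=W[:3,:3]@np.array([(px[0]-K[0,2])/K[0,0],-(px[1]-K[1,2])/K[1,1],-1]); t=(z-W[2,3])/r[2]; return W[:3,3]+t*r
for n,s in (("wl.npz",[(316,118),(360,122),(307,225),(347,228)]),("top0.npz",[(352,177),(352,191),(391,180),(391,193)])):
    d=np.load(n); o=plates(d["f"],d["rz"],d["K"],d["W"],s,4 if n[0]=="w" else 2)
    X=np.array([onz(p,d["K"],d["W"],.046) for p in o]); print((X*1000).round(1)); print("c",X.mean(0)*1000)
    D=lambda i,j:np.linalg.norm(X[i]-X[j]).round(4); print(D(0,1),D(2,3),D(0,2),D(1,3)); e=X[0]+X[1]-X[2]-X[3]; print("bridge dir",np.degrees(np.arctan2(e[1],e[0])))
    e=X[1]-X[0]+X[3]-X[2]; print("x dir",np.degrees(np.arctan2(e[1],e[0])))
E
python3 pl.py
```

```text
px 315.2 117.2 [55.2 55.2] z_depth 46.0
px 359.2 121.2 [55.2 55.2] z_depth 45.7
px 306.2 224.2 [55.2 55.2] z_depth 46.1
px 346.2 227.2 [55.2 55.2] z_depth 45.7
[[ 549.1 -149.7   46. ]
 [ 598.3 -154.    46. ]
 [ 537.8 -277.6   46. ]
 [ 587.5 -281.6   46. ]]
c [ 568.17964029 -215.72184728   46.        ]
0.0495 0.0499 0.1284 0.128
bridge dir 85.05649508976629
x dir -4.840997320811939
px 351.2 176.2 [31.2 31.2] z_depth 44.2
px 351.2 190.2 [31.2 31.2] z_depth 44.6
px 390.2 179.2 [31.2 31.2] z_depth 44.9
px 390.2 192.2 [31.2 31.2] z_depth 105.4
[[ 593.5 -151.7   46. ]
 [ 546.  -150.4   46. ]
 [ 582.2 -280.    46. ]
 [ 538.2 -278.    46. ]]
c [ 564.99851846 -215.05518924   46.        ]
0.0475 0.044 0.1288 0.1278
bridge dir 85.7369199124908
x dir 177.96788144084732
```

```bash
python3 -m crank '[[0.10,-0.02,-0.01,0,0,-7],[0.406,-0.07,-0.008,0,0,-14.7],[0.406,-0.07,-0.008,0,0,-14.7],[0.406,-0.07,-0.008,0,0,-14.7],[0.406,-0.07,-0.008,0,0,-14.7],[0.406,-0.07,-0.008,0,0,-14.7],[0.406,-0.07,-0.008,0,0,-14.7],[0.406,-0.07,-0.008,0,0,-14.7],[0.406,-0.07,-0.008,0,0,-14.7],[0.406,-0.07,-0.008,0,0,-14.7],[0.406,-0.07,-0.008,0,0,-14.7],[0.406,-0.07,-0.008,0,0,-14.7]]' 1
python3 - <<'E'
from h import *
f,rz,K,W=grab("wrist"); np.savez("wt.npz",f=f,rz=rz,K=K,W=W); cv2.imwrite("pics/wt.png",f)
E
```

```text
clock: 3.55
position: [0.4797, 0.1896, 0.2496]
ee_rot: [-0.0, 0.612, 0.791, 0.0]
contact_force: [-0.3, 1.3, -0.2]
width: 0.0853
```

View pics/wt.png

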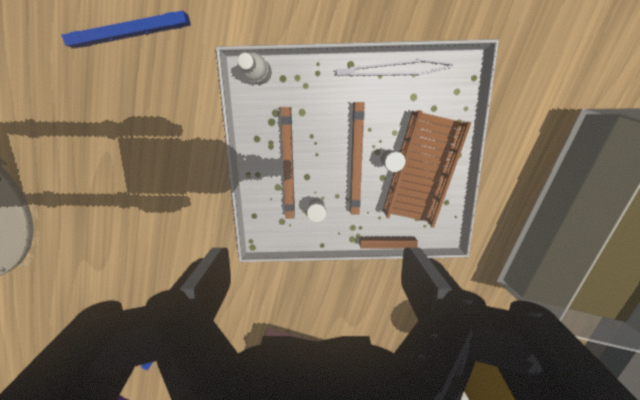

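The tray close-up shows the girders at (288,162) and (357,158), pots at (316,212) and (394,160), the deck at (427,167) and the offcut at (388,242). My plate flood-fill used the wrong mask, so it only gave back the seed points. I'm fixing that and fitting the parts.

```bash
cat > meas.py <<'E'
from h import *
def onz(px,K,W,z):
    px=np.atleast_2d(px); r=np.stack([(px[:,0]-K[0,2])/K[0,0],-(px[:,1]-K[1,2])/K[1,1],-np.ones(len(px))],1)@W[:3,:3].T
    return W[:3,3]+r*((z-W[2,3])/r[:,2])[:,None]
def plates(f,K,W,seeds,h=14,tol=12,k=4):
    g=cv2.cvtColor(f,cv2.COLOR_BGR2GRAY); X=[]
    for u,v in seeds:
        sub=cv2.resize(g[v-2*h:v+2*h,u-2*h:u+2*h],None,fx=k,fy=k,interpolation=cv2.INTER_CUBIC); m=np.zeros((sub.shape[0]+2,)*2,np.uint8)
        cv2.floodFill(sub,m,(2*h*k,2*h*k),255,tol,tol,cv2.FLOODFILL_FIXED_RANGE|cv2.FLOODFILL_MASK_ONLY|4)
        (x,y),s,a=cv2.minAreaRect(cv2.findNonZero(m[1:-1,1:-1])); print("px",x/k+u-2*h,y/k+v-2*h,np.array(s)/k)
        X.append(onz([(x+.5)/k-.5+u-2*h,(y+.5)/k-.5+v-2*h],K,W,.046)[0])
    X=np.array(X); print((X*1000).round(1),"c",(X.mean(0)*1000).round(1)); D=lambda i,j:np.linalg.norm(X[i]-X[j]).round(4); print(D(0,1),D(2,3),D(0,2),D(1,3))
    e=X[0]+X[1]-X[2]-X[3]; print("bridge dir",np.degrees(np.arctan2(e[1],e[0])))
def bar(f,K,W,box,z,k=4,val=40):
    u0,v0,u1,v1=box; s=cv2.resize(f[v0:v1,u0:u1],None,fx=k,fy=k,interpolation=cv2.INTER_CUBIC); h=cv2.cvtColor(s,cv2.COLOR_BGR2HSV)
    m=((h[...,0]<18)|(h[...,0]>172))&(h[...,1]>110)&(h[...,2]>val); m=cv2.morphologyEx(m.astype(np.uint8),cv2.MORPH_CLOSE,np.ones((41,9)))
    n,l,st,_=cv2.connectedComponentsWithStats(m); i=1+st[1:,4].argmax(); p=cv2.findNonZero((l==i).astype(np.uint8))[:,0].astype(float)
    X=onz((p+.5)/k-.5+[u0,v0],K,W,z); r=cv2.minAreaRect((X[:,:2]*1000).astype(np.float32)); (c,sz,a)=r
    if sz[0]<sz[1]: a+=90; sz=sz[::-1]
    print("bar ctr",np.round(c,1),"size",np.round(sz,1),"long yaw",round(a,1)); return c,a
E
python3 - <<'E'
from meas import *
d=np.load("wl.npz"); plates(d["f"],d["K"],d["W"],[(316,118),(360,122),(307,225),(347,228)])
d=np.load("top0.npz"); plates(d["f"],d["K"],d["W"],[(352,177),(352,191),(391,180),(391,193)],h=8,tol=14)
d=np.load("wt.npz"); f,rz,K,W=[d[k] for k in("f","rz","K","W")]; P=cloud(rz,K,W)
for b in [(272,95,305,230),(340,95,372,225)]: bar(f,K,W,b,.018)
d2=np.load("top0.npz"); 
for b in [(215,190,268,210),(222,215,275,235)]: bar(d2["f"],d2["K"],d2["W"],b,.018)
print("z top of girders",P[150:170,286:290,2].mean(),P[150:170,355:358,2].mean(),"floor",np.median(P[100:200,320:335,2]))
for n,u,v in (("a",395,161),("b",316,212)):
    q=P[v-12:v+12,u-12:u+12].reshape(-1,3); q=q[q[:,2]>.03]; print("pot",n,(q.mean(0)*1000).round(1),np.ptp(q[:,:2],axis=0))
# deck rails top
q=P[100:235,375:480].reshape(-1,3); ff=cv2.cvtColor(f,cv2.COLOR_BGR2HSV)[100:235,375:480].reshape(-1,3)
w=((ff[:,0]<18)|(ff[:,0]>172))&(ff[:,1]>110)&(q[:,2]<.034)&(q[:,2]>.004)&(q[:,0]>.47); q=q[w]
r=cv2.minAreaRect((q[:,:2]*1000).astype(np.float32)); print("deck rect",r)
print("rail z",np.percentile(q[:,2],[10,50,95]))
t=q[(q[:,2]>.0255)]; print("rails",cv2.minAreaRect((t[:,:2]*1000).astype(np.float32)),len(t))
E
```

```text
px 315.3085117340088 119.35565948486328 [26.82401276 19.59061813]
px 357.57774353027344 123.05030632019043 [27.00051117 20.67830658]
px 306.991662979126 225.3966884613037 [23.87215233 15.79860115]
px 345.09018325805664 227.82246780395508 [24.25412178 16.44293404]
[[ 548.7 -151.6   46. ]
 [ 596.1 -155.6   46. ]
 [ 538.2 -278.6   46. ]
 [ 585.6 -281.9   46. ]] c [ 567.2 -216.9   46. ]
0.0476 0.0475 0.1275 0.1267
bridge dir 85.26884897747485
px 358.125 176.875 [31.75 19.25]
px 351.36503505706787 191.01083183288574 [8.71119118 6.55681086]
px 386.125 179.875 [31.75 22.25]
px 390.25 193.75 [9.  6.5]
[[ 592.5 -173.2   46. ]
 [ 544.7 -149.6   46. ]
 [ 581.5 -265.1   46. ]
 [ 534.5 -276.6   46. ]] c [ 563.3 -216.1   46. ]
0.0533 0.0484 0.0926 0.1275
bridge dir 84.45975037910021
bar ctr [435.9 213.3] size [44.2 10.2] long yaw 105.4
bar ctr [527.8 214.3] size [141.9  10.2] long yaw 104.5
bar ctr [517.5 214.6] size [106.3  27. ] long yaw 108.6
bar ctr [430.1 185.7] size [106.4  26.9] long yaw 105.8
z top of girders 0.01775719413488579 0.018047116837065544 floor 0.001831036745041148
pot a [568.6 227.5  39.4] [0.12409228 0.04424337]
pot b [493.4 140.9  39.9] [0.04447833 0.13192683]
deck rect ((616.2514038085938, 224.1090087890625), (66.8123550415039, 136.81613159179688), 2.441183567047119)
rail z [0.00593889 0.00713726 0.02906315]
rails ((616.0328979492188, 224.49887084960938), (66.40904235839844, 135.3688201904297), 2.4411838054656982) 589
```

Plates fit well: spacing is 47.5 × 127 mm against 48 × 128, centre (567,-217), bridge direction 85.3°. Girder 2 is at (528,214) with yaw 104.5°, and its top is at 18 mm as expected. I'll approach it off-centre so the fingers clear pot_a.

```bash
python3 - <<'E'
from h import *
go([.5333,.193,.11],104.5)
E
```

```text
yaw 104.5 shift [-0.0105  0.0527  0.1396] turn [ 0.01 -0.04  0.1 ]
yaw 284.5 shift [-0.0105  0.0527  0.1396] turn [ 6.000e-02  2.000e-02 -1.799e+02]
```

```bash
python3 -m crank '[[-0.0105,0.0527,0.04,0,0,0],[-0.0105,0.0527,0.09,0,0,0],[-0.0105,0.0527,0.12,0,0,0],[-0.0105,0.0527,0.14,0,0,0],[-0.0105,0.0527,0.14,0,0,0],[-0.0105,0.0527,0.14,0,0,0]]' 0.38 50
python3 - <<'E'
from meas import *
f,rz,K,W=grab("wrist"); np.savez("w2.npz",f=f,rz=rz,K=K,W=W); cv2.imwrite("pics/w2.png",f)
def pix(x):
    c=np.linalg.inv(W)@np.append(x,1); return K[0,0]*c[0]/-c[2]+K[0,2],-K[1,1]*c[1]/-c[2]+K[1,2]
P=cloud(rz,K,W); H=cv2.cvtColor(f,cv2.COLOR_BGR2HSV)
m=((H[...,0]<18)|(H[...,0]>172))&(H[...,1]>100)&(P[...,2]>.012)&(P[...,2]<.024)
for c,w in (((.528,.214),.02),((.438,.186),.022)):
    q=P[m&(np.abs((P[...,0]-c[0])*.968+(P[...,1]-c[1])*.25)<w)&(np.abs(P[...,1]-c[1])<.08)]; r=cv2.minAreaRect((q[:,:2]*1000).astype(np.float32)); print(r,len(q),np.median(q[:,2]), pix([*c,.018]))
E
```

```text
clock: 4.35
position: [0.534, 0.193, 0.1104]
ee_rot: [0.0, 0.612, 0.791, 0.001]
contact_force: [-0.2, 0.7, 0.7]
width: 0.0326
((528.57568359375, 214.19932556152344), (10.74450969696045, 143.48187255859375), 14.635190963745117) 1754 0.017817805817121696 (np.float64(314.4189355041198), np.float64(175.61151994339636))
((443.7555847167969, 185.6151885986328), (11.955057144165039, 144.67967224121094), 15.39815616607666) 944 0.017796368399852103 (np.float64(200.23297100238284), np.float64(180.87672618116585))
```

View pics/w2.png

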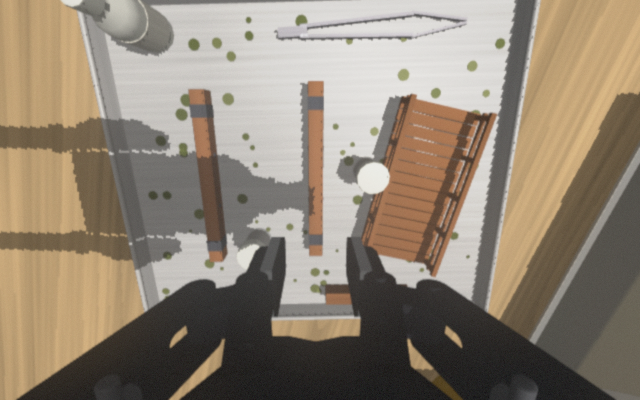

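The view is consistent: girder 2 is between the fingers, clear of pot_a at (373,178) and pot_b at (250,255). The two views agree to 1 mm. Descend and grip.

```bash
python3 -m crank '[[0,0,0.04,0,0,0],[0,0,0.075,0,0,0],[0,0,0.095,0,0,0],[0,0,0.104,0,0,0],[0,0,0.104,0,0,0]]' 0.38 50 && python3 -m crank '[[0,0,0,0,0,0],[0,0,0,0,0,0],[0,0,0,0,0,0],[0,0,0,0,0,0],[0,0,0,0,0,0]]' 0 50 && python3 -m crank '[[0,0,-0.02,0,0,0],[0,0,-0.06,0,0,0],[0,0,-0.12,0,0,0],[0,0,-0.18,0,0,0],[0,0,-0.24,0,0,0],[0,0,-0.25,0,0,0],[0,0,-0.25,0,0,0]]' 0 50
python3 - <<'E'
from h import *
f,rz,K,W=grab("wrist"); np.savez("w3.npz",f=f,rz=rz,K=K,W=W); cv2.imwrite("pics/w3.png",f)
# crossing c, bridge 85.3: grip at along -22 ; girder at x=+24 -> along world (cos-4.7)
u=np.array([np.cos(np.radians(85.3)),np.sin(np.radians(85.3))]); x=np.array([u[1],-u[0]]); c=np.array([.5672,-.2169])
for s in (24,-24):
    for o in (-22,0): p=c+s/1000*x+o/1000*u; print(s,o,p.round(4))
    
p=c+.024*x-.022*u; go([*p,.25],85.3)
E
```

```text
clock: 5.03
position: [0.5349, 0.1934, 0.0073]
ee_rot: [0.001, 0.612, 0.791, 0.002]
contact_force: [0.2, 0.3, 0.6]
width: 0.0327
clock: 5.65
position: [0.5362, 0.1937, 0.0087]
ee_rot: [0.002, 0.612, 0.791, 0.003]
contact_force: [-0.2, 0.1, 5.7]
width: 0.01
clock: 6.52
position: [0.5345, 0.1931, 0.2591]
ee_rot: [0.002, 0.612, 0.791, 0.003]
contact_force: [-0.7, -1.4, -1.6]
width: 0.0105
24 -22 [ 0.5893 -0.2408]
24 0 [ 0.5911 -0.2189]
-24 -22 [ 0.5415 -0.2369]
-24 0 [ 0.5433 -0.2149]
yaw 85.3 shift [-0.4337 -0.0555  0.007 ] turn [ 0.24 -0.07 19.29]
yaw 265.3 shift [-0.4337 -0.0555  0.007 ] turn [ 1.0000e-01  3.4000e-01 -1.6071e+02]
```

View pics/w3.png

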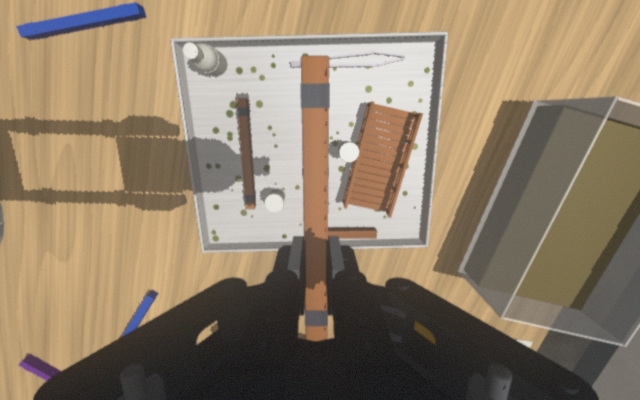

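Held: the girder is seen straight along tool x from (315,60) to (317,340). I'll measure how it sits in the hand, then carry it over.

```bash
cat > held.py <<'E'
from h import *
def held(f,rz,K,T,mount,zr=(-.06,.03)):
    P=cloud(rz,K,mount); H=cv2.cvtColor(f,cv2.COLOR_BGR2HSV); q=P[(P[...,2]>zr[0])&(P[...,2]<zr[1])&(np.abs(P[...,1])<.012)&(P[...,0]>.03)&(rz>0)]
    c=np.polyfit(q[:,0],q[:,2],1); b=np.polyfit(q[:,0],q[:,1],1)
    print("tool-frame x max",q[:,0].max().round(4),"top z at x=0",c[1].round(4),"slope",c[0].round(3),"y0",b[1].round(4),"yslope",b[0].round(3),len(q))
E
python3 - <<'E'
from held import *
d=np.load("w3.npz"); T=tool(); held(d["f"],d["rz"],d["K"],T,np.linalg.inv(T)@d["W"])
E
python3 -m crank '[[-0.03,-0.004,0.0,0,0,2],[-0.08,-0.01,0.0,0,0,4],[-0.434,-0.0555,0.007,0.2,0,19.3],[-0.434,-0.0555,0.007,0.2,0,19.3],[-0.434,-0.0555,0.007,0.2,0,19.3],[-0.434,-0.0555,0.007,0.2,0,19.3],[-0.434,-0.0555,0.007,0.2,0,19.3],[-0.434,-0.0555,0.007,0.2,0,19.3],[-0.434,-0.0555,0.007,0.2,0,19.3],[-0.434,-0.0555,0.007,0.2,0,19.3],[-0.434,-0.0555,0.007,0.2,0,19.3]]' 0 50
python3 - <<'E'
from held import *
T=tool(); f,rz,K,W=grab("wrist"); cv2.imwrite("pics/w4.png",f); np.savez("w4.npz",f=f,rz=rz,K=K,W=W); held(f,rz,K,T,np.linalg.inv(T)@W)
p=[.5893,-.2408]; go([*p,.15],85.3)
E
```

```text
tool-frame x max 0.0946 top z at x=0 -0.0104 slope -0.001 y0 0.0009 yslope -0.004 3986
clock: 7.95
position: [0.589, -0.2394, 0.2493]
ee_rot: [-0.001, 0.735, 0.678, 0.001]
contact_force: [-0.2, 0.9, -0.5]
width: 0.01
tool-frame x max 0.0946 top z at x=0 -0.0089 slope -0.0 y0 0.0003 yslope -0.004 3984
yaw 85.3 shift [-0.0016  0.0002  0.0997] turn [-0.02 -0.12  0.1 ]
yaw 265.3 shift [-0.0016  0.0002  0.0997] turn [ 1.900e-01 -3.000e-02 -1.799e+02]
```

```bash
python3 -m crank '[[-0.0016,0,0.05,0,0,0],[-0.0016,0,0.1,0,0,0],[-0.0016,0,0.13,0,0,0],[-0.0016,0,0.15,0,0,0],[-0.0016,0,0.15,0,0,0],[-0.0016,0,0.15,0,0,0]]' 0 50
python3 - <<'E'
from meas import *
T=tool(); f,rz,K,W=grab("wrist"); np.savez("w5.npz",f=f,rz=rz,K=K,W=W)
def pix(x):
    c=np.linalg.inv(W)@np.append(x,1); return np.array([K[0,0]*c[0]/-c[2]+K[0,2],-K[1,1]*c[1]/-c[2]+K[1,2]])
g=f.copy()
for x,y in ((.5487,-.1516),(.5961,-.1556)): 
    p=pix([x,y,.046]); print(p); cv2.circle(g,tuple(int(round(a)) for a in p),3,(0,0,255),1)
cv2.imwrite("pics/w5.png",g); go([.5893,-.2408,.0526],85.3)
E
```

```text
clock: 8.75
position: [0.5898, -0.2404, 0.1009]
ee_rot: [0.0, 0.735, 0.678, 0.001]
contact_force: [0.1, 0.7, 0.3]
width: 0.0106
[239.34851132  90.31214579]
[314.17643834  90.72966882]
yaw 85.3 shift [-0.0003 -0.0008  0.0486] turn [ 0.12 -0.06  0.14]
yaw 265.3 shift [-0.0003 -0.0008  0.0486] turn [ 9.0000e-02  1.9000e-01 -1.7986e+02]
```

View pics/w5.png

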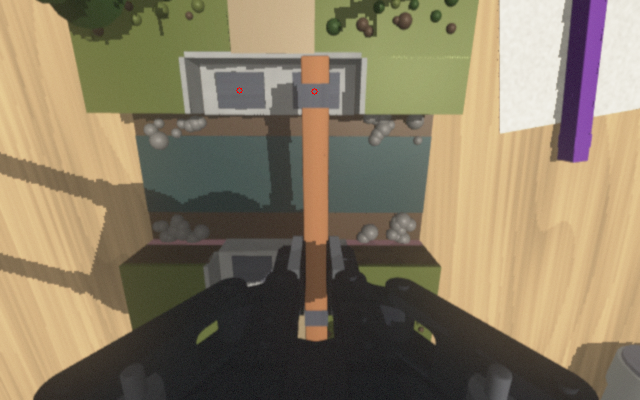

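The predicted plate centres (239,90) and (314,91) fall right on the plates, and the girder points at its own. Lower gently.

```bash
python3 -m crank '[[0,-0.0008,0.02,0,0,0],[0,-0.0008,0.036,0,0,0],[0,-0.0008,0.043,0,0,0],[0,-0.0008,0.046,0,0,0],[0,-0.0008,0.048,0,0,0],[0,-0.0008,0.049,0,0,0],[0,-0.0008,0.0495,0,0,0]]' 0 50
```

```text
clock: 9.68
position: [0.5896, -0.2407, 0.0528]
ee_rot: [0.001, 0.735, 0.678, 0.001]
contact_force: [-1.5, 0.8, 6.4]
width: 0.0099
```

```bash
python3 -m crank '[[0,0,0,0,0,0],[0,0,0,0,0,0],[0,0,0,0,0,0],[0,0,0,0,0,0]]' 0.38 && python3 -m crank '[[0,0,-0.02,0,0,0],[0,0,-0.06,0,0,0],[0,0,-0.12,0,0,0],[0,0,-0.18,0,0,0],[0,0,-0.195,0,0,0],[0,0,-0.195,0,0,0]]' 0.38
python3 - <<'E'
from meas import *
T=tool(); f,rz,K,W=grab("wrist"); np.savez("w6.npz",f=f,rz=rz,K=K,W=W); cv2.imwrite("pics/w6.png",f)
P=cloud(rz,K,W); H=cv2.cvtColor(f,cv2.COLOR_BGR2HSV)
m=(P[...,2]>.056)&(P[...,2]<.066)&(np.abs(P[...,0]-.591)<.03)&(np.abs(P[...,1]+.219)<.085)&((H[...,0]<18)|(H[...,0]>172))&(H[...,1]>100)
q=P[m]; print(cv2.minAreaRect((q[:,:2]*1000).astype(np.float32)),q[:,2].mean(),len(q))
c=np.array([.4438,.1856]); a=np.radians(105.4); d=np.array([np.cos(a),np.sin(a)])
pb=np.array([.4934,.1409])-c; print("potb rel",pb@d,pb@[d[1],-d[0]])
go([*(c+.0*d),.25],105.4); go([*(c+.01*d),.25],105.4)
E
```

```text
clock: 10.18
position: [0.5895, -0.2407, 0.0526]
ee_rot: [0.001, 0.735, 0.678, 0.001]
contact_force: [-0.0, -0.4, 1.3]
width: 0.0323
clock: 10.92
position: [0.5892, -0.2409, 0.2484]
ee_rot: [0.002, 0.735, 0.678, 0.002]
contact_force: [0.5, -0.3, -0.5]
width: 0.0325
((591.4364624023438, -219.16578674316406), (144.58518981933594, 11.725947380065918), 85.68294525146484) 0.06184444871642407 1156
potb rel -0.05626664799661044 0.03594877359835154
yaw 105.4 shift [ 0.4132 -0.178  -0.0032] turn [  0.08  -0.06 -19.96]
yaw 285.4 shift [ 0.4132 -0.178  -0.0032] turn [-9.0000e-02 -1.2000e-01  1.6004e+02]
yaw 105.4 shift [ 0.4226 -0.1815 -0.0032] turn [  0.08  -0.06 -19.96]
yaw 285.4 shift [ 0.4226 -0.1815 -0.0032] turn [-9.0000e-02 -1.2000e-01  1.6004e+02]
```

Girder 1 of the bridge is seated at (591.4,-219.2) against a target of (591.1,-218.9), with its top at 62 mm. On to the other girder, gripping it at centre.

```bash
python3 -m crank '[[0.05,-0.02,0.0,0,0,-2],[0.413,-0.178,-0.003,0,0,-20],[0.413,-0.178,-0.003,0,0,-20],[0.413,-0.178,-0.003,0,0,-20],[0.413,-0.178,-0.003,0,0,-20],[0.413,-0.178,-0.003,0,0,-20],[0.413,-0.178,-0.003,0,0,-20],[0.413,-0.178,-0.003,0,0,-20],[0.413,-0.178,-0.003,0,0,-20],[0.413,-0.178,0.05,0,0,-20],[0.413,-0.178,0.1,0,0,-20],[0.413,-0.178,0.137,0,0,-20],[0.413,-0.178,0.137,0,0,-20],[0.413,-0.178,0.137,0,0,-20]]' 0.38 50
python3 - <<'E'
from meas import *
f,rz,K,W=grab("wrist"); np.savez("w7.npz",f=f,rz=rz,K=K,W=W)
P=cloud(rz,K,W); H=cv2.cvtColor(f,cv2.COLOR_BGR2HSV)
m=((H[...,0]<18)|(H[...,0]>172))&(H[...,1]>100)&(P[...,2]>.012)&(P[...,2]<.024)
c=(.4438,.1856)
q=P[m&(np.abs((P[...,0]-c[0])*.964+(P[...,1]-c[1])*.266)<.02)&(np.abs(P[...,1]-c[1])<.08)]; print(cv2.minAreaRect((q[:,:2]*1000).astype(np.float32)),np.median(q[:,2]))
go([*c,.009],105.3)
E
```

```text
clock: 12.72
position: [0.445, 0.185, 0.1104]
ee_rot: [0.0, 0.606, 0.795, 0.001]
contact_force: [-0.4, -0.9, 0.4]
width: 0.0323
((443.02642822265625, 186.1796875), (10.377840042114258, 143.36712646484375), 14.92471981048584) 0.017836293395768726
yaw 105.3 shift [ 0.0007 -0.002   0.102 ] turn [ 0.23 -0.03  0.09]
yaw 285.3 shift [ 0.0007 -0.002   0.102 ] turn [ 5.0000e-02  3.7000e-01 -1.7991e+02]
```

```bash
python3 -m crank '[[0.001,-0.0025,0.04,0,0,0],[0.001,-0.0025,0.075,0,0,0],[0.001,-0.0025,0.095,0,0,0],[0.001,-0.0025,0.102,0,0,0],[0.001,-0.0025,0.102,0,0,0]]' 0.38 50 && python3 -m crank '[[0,0,0,0,0,0],[0,0,0,0,0,0],[0,0,0,0,0,0],[0,0,0,0,0,0],[0,0,0,0,0,0]]' 0 50 && python3 -m crank '[[0,0,-0.02,0,0,0],[0,0,-0.06,0,0,0],[0,0,-0.12,0,0,0],[0,0,-0.18,0,0,0],[0,0,-0.24,0,0,0],[0,0,-0.25,0,0,0],[0,0,-0.25,0,0,0]]' 0 50
python3 - <<'E'
from held import *
T=tool(); f,rz,K,W=grab("wrist"); held(f,rz,K,T,np.linalg.inv(T)@W); go([.5433,-.2149,.25],85.3)
E
```

```text
clock: 13.4
position: [0.4442, 0.1859, 0.0099]
ee_rot: [0.002, 0.606, 0.795, 0.003]
contact_force: [-0.7, -0.5, 0.3]
width: 0.0322
clock: 14.02
position: [0.4456, 0.1863, 0.0113]
ee_rot: [0.003, 0.606, 0.795, 0.004]
contact_force: [-0.4, 0.1, 6.8]
width: 0.0099
clock: 14.9
position: [0.4432, 0.1856, 0.2618]
ee_rot: [0.003, 0.606, 0.795, 0.004]
contact_force: [-0.1, -1.2, -1.2]
width: 0.0096
tool-frame x max 0.0728 top z at x=0 -0.0064 slope 0.0 y0 0.0004 yslope -0.004 2388
yaw 85.3 shift [-0.4127 -0.0091  0.0101] turn [ 0.43 -0.1  20.1 ]
yaw 265.3 shift [-0.4127 -0.0091  0.0101] turn [ 1.400e-01  6.000e-01 -1.599e+02]
```

```bash
python3 -m crank '[[-0.03,-0.001,0.0,0,0,2],[-0.08,-0.002,0.0,0,0,4],[-0.413,-0.009,0.01,0.4,0,20.1],[-0.413,-0.009,0.01,0.4,0,20.1],[-0.413,-0.009,0.01,0.4,0,20.1],[-0.413,-0.009,0.01,0.4,0,20.1],[-0.413,-0.009,0.01,0.4,0,20.1],[-0.413,-0.009,0.01,0.4,0,20.1],[-0.413,-0.009,0.01,0.4,0,20.1],[-0.413,-0.009,0.06,0.4,0,20.1],[-0.413,-0.009,0.11,0.4,0,20.1],[-0.413,-0.009,0.14,0.4,0,20.1],[-0.413,-0.009,0.16,0.4,0,20.1],[-0.413,-0.009,0.16,0.4,0,20.1],[-0.413,-0.009,0.16,0.4,0,20.1]]' 0 50
python3 - <<'E'
from held import *
T=tool(); f,rz,K,W=grab("wrist"); held(f,rz,K,T,np.linalg.inv(T)@W); go([.5433,-.2149,.0554],85.3)
E
```

```text
clock: 16.82
position: [0.5449, -0.2137, 0.101]
ee_rot: [-0.0, 0.735, 0.678, 0.001]
contact_force: [1.0, 0.3, 0.7]
width: 0.0101
tool-frame x max 0.1126 top z at x=0 -0.012 slope 0.112 y0 0.0039 yslope -0.071 2480
yaw 85.3 shift [-0.001  -0.0019  0.046 ] turn [ 0.11 -0.07  0.06]
yaw 265.3 shift [-0.001  -0.0019  0.046 ] turn [ 1.1000e-01  1.8000e-01 -1.7994e+02]
```

The held fit was contaminated by the nearby bank walls this time; the in-hand fit from before the carry stands. Lower, and check after release.

```bash
python3 -m crank '[[-0.001,-0.0019,0.02,0,0,0],[-0.001,-0.0019,0.034,0,0,0],[-0.001,-0.0019,0.04,0,0,0],[-0.001,-0.0019,0.0435,0,0,0],[-0.001,-0.0019,0.0455,0,0,0],[-0.001,-0.0019,0.0465,0,0,0],[-0.001,-0.0019,0.047,0,0,0]]' 0 50
```

```text
clock: 17.75
position: [0.5435, -0.2151, 0.0553]
ee_rot: [0.001, 0.735, 0.678, 0.001]
contact_force: [-2.9, 0.6, 7.5]
width: 0.01
```

```bash
python3 -m crank '[[0,0,0,0,0,0],[0,0,0,0,0,0],[0,0,0,0,0,0],[0,0,0,0,0,0]]' 0.38 && python3 -m crank '[[0,0,-0.02,0,0,0],[0,0,-0.06,0,0,0],[0,0,-0.12,0,0,0],[0,0,-0.18,0,0,0],[0,0,-0.195,0,0,0],[0,0,-0.195,0,0,0]]' 0.38
cat > chk.py <<'E'
from meas import *
f,rz,K,W=grab("wrist"); P=cloud(rz,K,W); H=cv2.cvtColor(f,cv2.COLOR_BGR2HSV); cv2.imwrite("pics/chk.png",f)
for c in ((.5911,-.2189),(.5433,-.2149)):
    m=(P[...,2]>.056)&(P[...,2]<.066)&(np.abs(P[...,0]-c[0]-(P[...,1]-c[1])*.082)<.02)&(np.abs(P[...,1]-c[1])<.085)&((H[...,0]<18)|(H[...,0]>172))&(H[...,1]>100)
    q=P[m]; print(cv2.minAreaRect((q[:,:2]*1000).astype(np.float32)),np.percentile(q[:,2],[5,50,95]).round(4),len(q))
E
python3 chk.py
python3 - <<'E'
from h import *
a=np.radians(92.4); d=np.array([np.cos(a),np.sin(a)]); p=np.array([.616,.2245])-.03*d; print(p); go([*p,.25],92.4)
E
```

```text
clock: 18.25
position: [0.5435, -0.2151, 0.0552]
ee_rot: [0.001, 0.735, 0.678, 0.001]
contact_force: [0.4, 0.1, -0.7]
width: 0.0327
clock: 19.0
position: [0.5432, -0.2153, 0.2509]
ee_rot: [0.001, 0.735, 0.678, 0.002]
contact_force: [-0.5, 0.6, -0.8]
width: 0.0326
((591.4497680664062, -219.13116455078125), (145.46279907226562, 12.172747611999512), 85.71099853515625) [0.0602 0.0618 0.063 ] 1120
((543.95751953125, -215.2896728515625), (145.47506713867188, 12.034950256347656), 85.0423355102539) [0.0605 0.0618 0.063 ] 1108
[0.61725627 0.19452632]
yaw 92.4 shift [ 4.141e-01  4.140e-02 -1.000e-04] turn [ 0.06 -0.09 -7.04]
yaw 272.4 shift [ 4.141e-01  4.140e-02 -1.000e-04] turn [-1.4000e-01 -9.0000e-02  1.7296e+02]
```

View pics/chk.png

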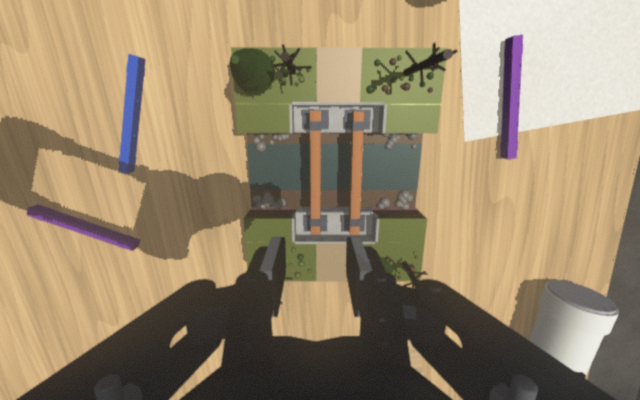

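Both girders rest on their plates, centred at (591.4,-219.1) and (544.0,-215.3), tops at 62 mm and in line. Now the deck.

```bash
python3 -m crank '[[0.05,0.005,0.0,0,0,-1],[0.414,0.041,0,0,0,-7],[0.414,0.041,0,0,0,-7],[0.414,0.041,0,0,0,-7],[0.414,0.041,0,0,0,-7],[0.414,0.041,0,0,0,-7],[0.414,0.041,0,0,0,-7],[0.414,0.041,0,0,0,-7],[0.414,0.041,0,0,0,-7],[0.414,0.041,0.05,0,0,-7],[0.414,0.041,0.1,0,0,-7],[0.414,0.041,0.13,0,0,-7],[0.414,0.041,0.13,0,0,-7],[0.414,0.041,0.13,0,0,-7]]' 1 60
python3 - <<'E'
from meas import *
f,rz,K,W=grab("wrist"); np.savez("w8.npz",f=f,rz=rz,K=K,W=W); cv2.imwrite("pics/w8.png",f)
P=cloud(rz,K,W); H=cv2.cvtColor(f,cv2.COLOR_BGR2HSV)
def fit(P,H,t):
    m=((H[...,0]<18)|(H[...,0]>172))&(H[...,1]>100)&(P[...,2]>.004)&(P[...,2]<.034)&(np.abs(P[...,0]-.616)<.045)&(np.abs(P[...,1]-.2245)<.085)
    q=P[m]; print(t,cv2.minAreaRect((q[:,:2]*1000).astype(np.float32)),"y rng",np.percentile(q[:,1],[.3,99.7]),np.percentile(q[:,2],[50,97]))
    for z0,z1 in ((.004,.012),(.025,.034)):
        s=q[(q[:,2]>z0)&(q[:,2]<z1)]; print("  band",z0,cv2.minAreaRect((s[:,:2]*1000).astype(np.float32)),len(s))
fit(P,H,"near")
d=np.load("wt.npz"); fit(cloud(d["rz"],d["K"],d["W"]),cv2.cvtColor(d["f"],cv2.COLOR_BGR2HSV),"far")
q=P[(P[...,2]>.034)&(P[...,2]<.045)&(np.abs(P[...,0]-.569)<.03)&(np.abs(P[...,1]-.2275)<.03)]; print("pot",np.median(q,axis=0),np.ptp(q,axis=0))
E
```

```text
clock: 20.8
position: [0.6178, 0.1936, 0.121]
ee_rot: [0.0, 0.693, 0.721, 0.002]
contact_force: [0.2, -0.9, 0.1]
width: 0.0857
near ((615.8250122070312, 224.3226776123047), (65.13921356201172, 138.50262451171875), 2.1725244522094727) y rng [0.15597758 0.29322499] [0.00695094 0.02932473]
  band 0.004 ((616.16455078125, 224.11386108398438), (61.10749053955078, 138.09442138671875), 2.228553056716919) 8506
  band 0.025 ((615.8125, 224.65199279785156), (65.13921356201172, 137.843505859375), 2.1725244522094727) 1436
far ((616.1853637695312, 224.10020446777344), (66.96074676513672, 137.4687042236328), 2.3434836864471436) y rng [0.1566191  0.29261885] [0.00718803 0.02938036]
  band 0.004 ((616.4301147460938, 224.10594177246094), (66.43418884277344, 137.57147216796875), 2.5741045475006104) 3570
  band 0.025 ((615.851806640625, 224.48995971679688), (66.4424057006836, 135.92091369628906), 2.111250162124634) 751
pot [0.57063538 0.22778837 0.03770312] [0.02462658 0.0244846  0.0058057 ]
```

View pics/w8.png

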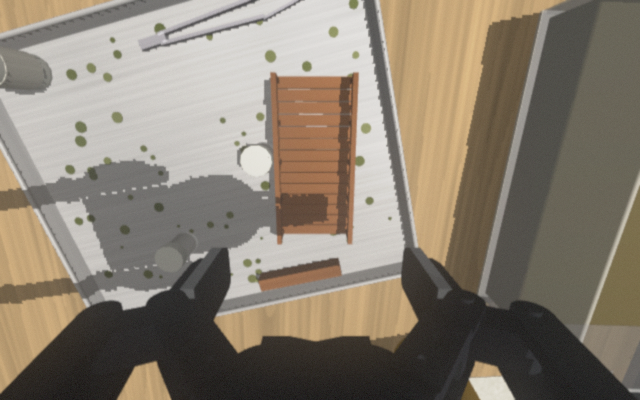

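Deck confirmed at (616,224) with yaw 92.2°, agreeing between the two heights. Pot_a touches its left rail at (256,160), so I grip at the post 33 mm toward the lower end, clear of the pot.

```bash
python3 -m crank '[[-0.0023,-0.0006,0.04,0,0,0],[-0.0023,-0.0006,0.08,0,0,0],[-0.0023,-0.0006,0.1,0,0,0],[-0.0023,-0.0006,0.11,0,0,0],[-0.0023,-0.0006,0.115,0,0,0],[-0.0023,-0.0006,0.115,0,0,0]]' 1 60 && python3 -m crank '[[0,0,0,0,0,0],[0,0,0,0,0,0],[0,0,0,0,0,0],[0,0,0,0,0,0],[0,0,0,0,0,0]]' 0.6 60 && python3 -m crank '[[0,0,-0.005,0,0,0],[0,0,-0.015,0,0,0],[0,0,-0.03,0,0,0],[0,0,-0.04,0,0,0],[0,0,-0.04,0,0,0]]' 0.6 60
python3 - <<'E'
from h import *
f,rz,K,W=grab("wrist"); T=tool(); M=np.linalg.inv(T)@W; np.savez("w9.npz",f=f,rz=rz,K=K,W=W); cv2.imwrite("pics/w9.png",f)
P=cloud(rz,K,M); H=cv2.cvtColor(f,cv2.COLOR_BGR2HSV)
q=P[((H[...,0]<18)|(H[...,0]>172))&(H[...,1]>100)&(P[...,2]>-.04)&(P[...,2]<.012)&(np.abs(P[...,1])<.045)&(P[...,0]>-.05)]
A=q[(q[:,2]>q[:,2].max()-.008)]; c=np.linalg.lstsq(np.c_[A[:,:2],np.ones(len(A))],A[:,2],rcond=None)[0]; print("plate plane slopes",c,len(A)); print(cv2.minAreaRect((q[:,:2]*1000).astype(np.float32)),"xmax",np.percentile(q[:,0],99.7),"zpct",np.percentile(q[:,2],[1,50,99]))
E
```

```text
clock: 21.6
position: [0.6189, 0.192, 0.0076]
ee_rot: [0.001, 0.693, 0.721, 0.003]
contact_force: [-0.7, -0.1, -0.0]
width: 0.0855
clock: 22.22
position: [0.62, 0.1923, 0.0094]
ee_rot: [0.002, 0.693, 0.721, 0.004]
contact_force: [-1.1, 0.3, 6.1]
width: 0.0643
clock: 22.85
position: [0.6206, 0.1923, 0.0508]
ee_rot: [0.003, 0.693, 0.721, 0.005]
contact_force: [-1.1, 0.1, -0.6]
width: 0.064
plate plane slopes [0.00555162 0.00492037 0.00179124] 30803
((32.63169860839844, 0.3260307312011719), (66.2857437133789, 140.93797302246094), 89.03788757324219) xmax 0.10177088555750698 zpct [-0.02099739  0.00172572  0.00418462]
```

View pics/w9.png

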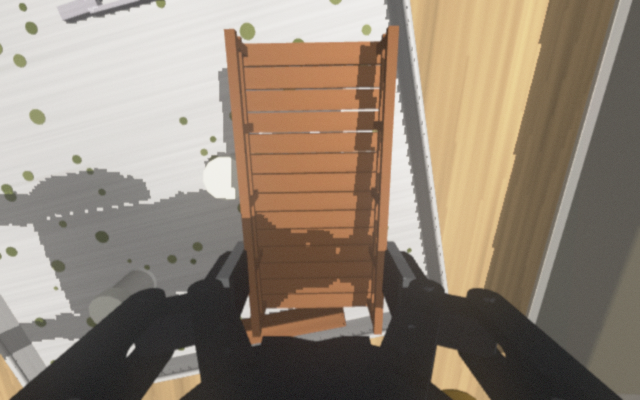

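The deck is held level (slopes under 0.006), its centre 32.6 mm ahead of the TCP, pot_a left standing at (220,177). Lift and compute the carry.

```bash
python3 -m crank '[[0,0,-0.04,0,0,0],[0,0,-0.1,0,0,0],[0,0,-0.16,0,0,0],[0,0,-0.21,0,0,0],[0,0,-0.22,0,0,0],[0,0,-0.22,0,0,0]]' 0.6 60
python3 - <<'E'
from h import *
go([.5642,-.2496,.27],84.4)
E
```

```text
clock: 23.65
position: [0.6176, 0.1915, 0.2696]
ee_rot: [0.002, 0.693, 0.721, 0.004]
contact_force: [-0.7, 0.0, -0.5]
width: 0.0643
yaw 84.4 shift [-0.4386 -0.071  -0.0022] turn [ 0.54 -0.19  7.9 ]
yaw 264.4 shift [-0.4386 -0.071  -0.0022] turn [   0.29    0.81 -172.1 ]
```

```bash
python3 -m crank '[[-0.02,-0.004,0,0,0,1],[-0.06,-0.01,0,0,0,2],[-0.11,-0.018,0,0,0,3],[-0.16,-0.026,0,0,0,4],[-0.21,-0.034,0,0.2,0,5],[-0.26,-0.042,0,0.4,0,6],[-0.31,-0.05,0,0.5,0,7],[-0.36,-0.058,0,0.5,0,7.9],[-0.41,-0.066,0,0.5,-0.2,7.9],[-0.439,-0.071,0,0.5,-0.2,7.9],[-0.439,-0.071,0.04,0.5,-0.2,7.9],[-0.439,-0.071,0.09,0.5,-0.2,7.9],[-0.439,-0.071,0.13,0.5,-0.2,7.9],[-0.439,-0.071,0.15,0.5,-0.2,7.9],[-0.439,-0.071,0.15,0.5,-0.2,7.9]]' 0.6 60
python3 - <<'E'
from h import *
f,rz,K,W=grab("wrist"); T=tool(); M=np.linalg.inv(T)@W; cv2.imwrite("pics/w10.png",f)
P=cloud(rz,K,M); H=cv2.cvtColor(f,cv2.COLOR_BGR2HSV)
q=P[((H[...,0]<18)|(H[...,0]>172))&(H[...,1]>100)&(P[...,2]>-.03)&(P[...,2]<.012)&(np.abs(P[...,1])<.045)&(P[...,0]>-.05)]
r=cv2.minAreaRect((q[:,:2]*1000).astype(np.float32)); print(r,np.percentile(q[:,2],[1,50,99])); print("ctr world",T@[r[0][0]/1000,r[0][1]/1000,0.007,1])
go([.5642,-.2496,.069],84.4)
E
```

```text
clock: 25.52
position: [0.5623, -0.249, 0.114]
ee_rot: [-0.004, 0.741, 0.671, -0.001]
contact_force: [0.9, 0.1, -0.5]
width: 0.0648
((32.81285858154297, -1.6026687622070312), (66.58824920654297, 140.97625732421875), 88.96238708496094) [-0.01844601  0.00436007  0.00712427]
ctr world [ 0.56538702 -0.21682922  0.10897535  1.        ]
yaw 84.4 shift [0.     0.0006 0.0469] turn [-0.21 -0.08 -0.06]
yaw 264.4 shift [0.     0.0006 0.0469] turn [-1.2000e-01  3.3000e-01  1.7994e+02]
```

```bash
python3 -m crank '[[0,0.0006,0.015,-0.2,0,0],[0,0.0006,0.029,-0.2,0,0],[0,0.0006,0.036,-0.2,0,0],[0,0.0006,0.04,-0.2,0,0],[0,0.0006,0.042,-0.2,0,0],[0,0.0006,0.044,-0.2,0,0],[0,0.0006,0.0455,-0.2,0,0],[0,0.0006,0.0465,-0.2,0,0]]' 0.6 60
```

```text
clock: 26.58
position: [0.5643, -0.2497, 0.0695]
ee_rot: [-0.0, 0.741, 0.671, 0.0]
contact_force: [0.1, -0.6, 0.2]
width: 0.0643
```

```bash
python3 -m crank '[[0,0,0.001,0,0,0],[0,0,0.002,0,0,0],[0,0,0.003,0,0,0]]' 0.6 60
```

```text
clock: 26.95
position: [0.5644, -0.2498, 0.0693]
ee_rot: [0.0, 0.741, 0.671, 0.001]
contact_force: [-5.8, 3.1, 18.0]
width: 0.0643
```

Seated with firm contact. Release.

```bash
python3 -m crank '[[0,0,-0.0005,0,0,0],[0,0,-0.0005,0,0,0]]' 0.6 && python3 -m crank '[[0,0,0,0,0,0],[0,0,0,0,0,0],[0,0,0,0,0,0],[0,0,0,0,0,0]]' 1 && python3 -m crank '[[0,0,-0.01,0,0,0],[0,0,-0.03,0,0,0],[0,0,-0.07,0,0,0],[0,0,-0.13,0,0,0],[0,0,-0.18,0,0,0],[0,0,-0.18,0,0,0],[0,0,-0.18,0,0,0]]' 1
python3 - <<'E'
from meas import *
f,rz,K,W=grab("wrist"); P=cloud(rz,K,W); H=cv2.cvtColor(f,cv2.COLOR_BGR2HSV); cv2.imwrite("pics/end.png",f)
m=(np.abs(P[...,0]-.5677)<.055)&(np.abs(P[...,1]+.2172)<.085)&((H[...,0]<18)|(H[...,0]>172))&(H[...,1]>100)
for a,b in ((.063,.074),(.08,.096),(.063,.1)):
    q=P[m&(P[...,2]>a)&(P[...,2]<b)]; print(a,cv2.minAreaRect((q[:,:2]*1000).astype(np.float32)),np.median(q[:,2]),len(q))
q=P[m&(P[...,2]>.063)&(P[...,2]<.073)]; print("slopes",np.linalg.lstsq(np.c_[q[:,:2]-[.5677,-.2172],np.ones(len(q))],q[:,2],rcond=None)[0])
E
```

```text
clock: 27.2
position: [0.5646, -0.2499, 0.07]
ee_rot: [0.001, 0.741, 0.671, 0.001]
contact_force: [-0.3, -0.1, -0.4]
width: 0.0642
clock: 27.7
position: [0.5646, -0.2499, 0.0698]
ee_rot: [0.001, 0.741, 0.671, 0.001]
contact_force: [1.0, -0.0, 0.2]
width: 0.0856
clock: 28.58
position: [0.5639, -0.2496, 0.25]
ee_rot: [0.001, 0.741, 0.671, 0.001]
contact_force: [-0.5, 0.1, -1.0]
width: 0.085
0.063 ((567.1314697265625, -216.18759155273438), (141.7935028076172, 60.71432113647461), 85.7951889038086) 0.06680356777722724 6621
0.08 ((567.091552734375, -217.62176513671875), (138.11831665039062, 66.11006164550781), 85.3938217163086) 0.08876507789584784 1110
0.063 ((567.2684936523438, -216.0899658203125), (141.8101806640625, 66.07264709472656), 85.4886474609375) 0.0669812226274554 7842
slopes [-2.03285062e-04 -8.41433648e-05  6.67728331e-02]
```

View pics/end.png

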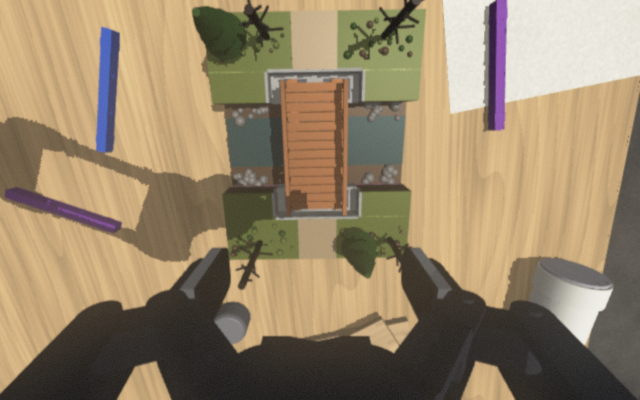

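The deck sits centred at (567.1,-216.9), plate top at 66.8 mm, level, yaw 85.5°. The arm is clear, so I'm handing it in.

```bash
python3 - <<'E'
from h import *
print(job.sign_off())
E
```

```text
the job is handed in; nothing more can be done
None
```

The footbridge is dry-fitted and handed in at about 28.6 s of the 72 s allowed. Both strapped girders lie across the stream, each end on its own bearing plate. The railed deck rests level on both, railings up.

| Part | Measured centre (mm) | Target (mm) | Direction | Height |
|---|---|---|---|---|
| Girder 1 | (591.4, -219.1) | (591.1, -218.9) | 85.7° | top at 62 mm |
| Girder 2 | (544.0, -215.3) | (543.3, -214.9) | 85.0° | top at 62 mm |
| Deck | (567, -217) | (567.2, -216.9) | about 85.5° | plate top at 66.8 mm |

The bridge direction measured from the plates is 85.3°. The girder figures date from before the deck went on, because the deck then hid them.

- **Measurements that disagreed:** my first plate measurement used a wrong mask and only returned my guessed pixels, so I redid it. The top view put the crossing about 3–4 mm off the wrist view, and two of its four plate fits failed. I relied on the wrist view, which a closer look confirmed. One fit of the second girder in the gripper was spoiled by the bank walls nearby; its position after release was fine.
- **Contact and bystanders:** the deck met the girders with about 18 N before I eased off and let go. The pots, glue, tweezers, offcut and trees looked undisturbed in the pictures, but I did not re-measure their positions at the end.

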